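Find the hole in a loose rolling-pin handle and hold it up for glue

ROBOT

A 6-joint arm with a two-finger parallel gripper is mounted at the origin on a cart in front of the work surface, level with it; the furniture and walls round the work are solid. World frame = base frame: x ahead of the robot, y to its left, z up, the work surface at z = 0. Lengths are in mm, angles in degrees, forces in N, time in s.
With the tool pointing down it reaches from about 350 to 850 mm from the base axis. Payload 8.1 kg.
Tool frame: the origin (TCP) lies midway between the tips of the shut fingers; the grasp point (between the pads) lies 19 mm behind it; z points along the fingers, y is the line along which they close (so a half turn about z gives the same grasp; the last joint's range is limited). The gripper opens to 85 mm and grips with 20 to 120 N. Pads are 22 mm wide; open, the fingers measure 114 mm over their backs; the gripper's body (76 mm by 85 mm) begins 54 mm behind the grasp point. The pads swing forward as they close: fully open they stand 13 mm farther back than shut.
Start: joints at [61.627, 7.471, 85.268, -0, 87.261, -4.893], TCP at [239.035, 550.334, 231.292] pointing down, gripper open.
Joint ranges: [-169.43, 169.43], [-51.17, 129.36], [1.28, 143.12], [-76.62, 256.62], [0, 156.53], [-152.29, 152.29]. Speed limits (degrees/s): [136.94, 136.94, 159.86, 180, 180, 180].

INTERFACE

Orientations are given as [roll, pitch, yaw] about the fixed x, y, z axes, in that order (R = Rz(yaw) Ry(pitch) Rx(roll)).
In Python, from bench import sense, snapshot, order, finder gives the robot as it stands.
- The arm moves only by the tool send_rows, never from a script. Its argument "steps" is a list of rows, each a list of 2 entries, a list of its own where there are three numbers: the shift along the world's x, y, z in units of 30 mm (1.0 is 30 mm), then the turn, a rotation vector about the world's x, y, z in rad. In form: [[[dx, dy, dz], [wx, wy, wz]], ...]. A call has 1 to 10 rows; each row is the pose to reach, as a shift and turn from the pose commanded when the call began; what a row does not reach only later rows make up. A row lasts 1/8 s, in which the tool goes at most 62.5 mm and 10.7 degrees, less where a joint would pass 70% of its speed; a pose out of reach is approached as far as the arm can. A call with a gripper value outside its range is refused whole. "fingers" is the closure, from 0 (fully open) to 1 (shut), set as the call begins (left out, the last holds). The fingers move at their own pace and stop on an object; "squeeze" is the grip in N (left out, the last holds). Time passes only in rows, so rows that repeat a pose let the fingers close. It gives the time, the measured TCP pose, the force, the opening and the grip force at its end, in the units of the state.
- sense(): the state, without advancing time (a new reading comes with each control period).
- snapshot(name): name is "scene" or "top" or "wrist"; returns a dict with "img" (400x640x3 uint8, red, green, blue), "K" (3x3 intrinsics, pixels), "pose" (4x4, takes a point from camera to world coordinates). Camera axes: x right, y up, looking along -z (the intrinsics and any distortion apply to the point x, -y, -z); pixel columns grow to the right and rows downward; lengths in mm; the calibration is good to about 2 mm. The wrist camera is an equidistant fisheye: a pixel r from the principal point sees the ray r / f radians off the axis. A picture is of the moment at which its call begins. There is no depth.
- order.hand_in(): hands the job in; it is judged then, once.
Trained networks look in the newest picture that a camera, given by its name, has taken for a name from the list of things; names that differ only in an ending like _2 or _b are one class to them, and where a whole thing is asked for, a point or a joint stands for the part that bears it (a point fixed in the world has none). Each returns a list of dicts, best first, with "confidence" (0 to 1); they miss things now and then, are a little off and sometimes report something else, mostly with a low value. They report only what shows in the picture. A call takes as long as a camera call. They do not tell look-alikes from the thing itself.
- finder.find_in(label, camera): "box" ([left, top, width, height] as shares, 0 to 1, of the picture: columns of its width, rows of its height, round what is visible of it).
- finder.trace(label, camera): "mask" (400x640 bool, what is visible of it) and "box" ([left, top, width, height] as shares, 0 to 1, of the picture: columns of its width, rows of its height, round what is visible of it).
- finder.pinpoint(label, camera): "at" ([column, row] as shares, 0 to 1, of the picture: columns of its width, rows of its height: a listed point, or the origin of a listed thing).
The state is a dict: "time": time; "joint_pos": joint angles; "qd": joint speeds; "joint_efforts": joint torques, N m; "tool_pos": TCP position; "tcp_rot": TCP orientation; "ft_force": force on the tool from outside, world axes, zero at the start; "wrist_torque": the same for the moment, N m; "finger_gap": finger opening in mm; "grip_force": force on a finger pad.
Only numpy, scipy, OpenCV 4.12 (cv2) and the standard library are available. Lean on these libraries where they do the work, as an engineer would, in place of code of your own. Each camera call takes 0.05 s, during which the arm holds its last target. There are 200 camera calls.

TASK

One handle has come off the rolling pin that lies in its wooden rest; it has a blind hole in one end and a solid other end. Find the hole by feel: slide the loose handle gently onto the bare axle of the rolling pin until the axle meets the bottom of the hole, then draw it off, turn it over so that the hole points straight up, and finish while holding it so, still and some 15 to 30 cm above the worktop, ready for glue. Leave the other things on the worktop where they are.

Things in the scene. Friction and masses are not known exactly. Their poses are not given: they have to be found in the camera images.
- handle: The loose handle: a plain pale wooden eight-sided bar, 90 mm long, 36 mm across flats, 60 to 130 g, lying on a flat on the worktop. Origin at its middle, on its long axis (18 mm up as it lies). Its x axis runs along it, +x toward the end with the hole. The hole is eight-sided, 18 mm across flats, on the axis, 36 mm deep; the ends look alike apart from it.
- hole_floor (a point): Centre of the bottom of the handle's blind hole: 9 mm from the handle's middle toward the hole's mouth, 36 mm inside the mouth. Axes as handle.
- rolling_pin: Rolling pin in a wooden rest, fixed to the worktop. Origin on the worktop under the middle of the barrel, which lies along the y axis: pale wood, 50 mm thick, 160 mm long, centre line 85 mm high. The other handle is on its +y end (to 179 mm from the origin), the bare axle on its -y end. The rest: foot board 100 x 130 x 12 mm, two saddles 66 to 70 mm wide, up to 90 mm high.
- axle_tip (a point): Centre of the free end of the bare level steel axle, 85 mm above the worktop, 125 mm from the rolling pin's origin along its -y. The axle is 12 mm thick with a tapered tip and stands 45 mm out of the barrel's end; 36 mm of it enter the loose handle's hole. Axes as rolling_pin.
- toaster: White toaster, fixed in place behind the work: 312 mm long away from the robot, 166 mm wide, 177 mm high. Origin under its middle. The worktop in front of it, between the pods and the rolling pin, is free to lay the handle down.
- timer: Round kitchen timer, 62 mm wide, 50 mm high, a bystander.
- pod_a: Coffee capsule, 37 mm wide, 27 mm high, a bystander.
- pod_b: Another such coffee capsule, a bystander.
- mug: Green mug, 86 mm wide, 94 mm high, a bystander.
- teaspoon: Steel teaspoon, 130 mm long, lying on the worktop, a bystander.
Mind the look-alikes: they are no part of the job. Several things have the shape of the handle; the one meant has the colours described above.

How it is judged:
By the outcome, as a careful person would: the job done as asked, in the order asked, and still so for the second after the job is handed in, while the arm keeps its last pose, push and grip.
It also fails if it takes over 72 s, if anything falls off the work surface, if the arm or the gripper's body presses on something with over 40 N, if the wrist force passes 120 N, or if a joint passes its speed limit or range.

## Working session

There is one attempt and no reset: what is moved stays moved. The work goes in short steps, Python scripts to look and compute and a tool call to move; the robot and the scene stay as the last step left them, time stands still between calls to the robot, and variables do not carry over. Pictures are saved under pics/ and viewed, at most 10 in all, crops included, and the job is handed in when it is done.

Besides the shell and the picture viewer there is one more tool, called as name(argument=value, ...), one argument or row to a line, values as JSON. send_rows: Moves the arm, as the interface text tells. Its arguments: {"type":"object","properties":{"steps":{"type":"array"},"fingers":{"type":"number"},"squeeze":{"type":"number"}},"required":["steps"]}

```bash
ls; mkdir -p pics; python3 - <<'E'
from bench import sense, snapshot, finder
import cv2, numpy as np
s=sense(); print(s['time'],s['tool_pos'],s['tcp_rot'],s['ft_force'],s['finger_gap'])
ims=[]
for c in ['scene','top']:
    d=snapshot(c); ims.append(d['img']); print(c,d['K'].tolist(),np.round(d['pose'],3).tolist())
    for l in ['handle','rolling_pin','axle_tip','toaster','timer','pod_a','mug','teaspoon','hole_floor']:
        print(c,l,[(np.round(r['at']*np.array([640,400])).tolist(),round(r['confidence'],2)) for r in finder.pinpoint(l,c)])
    cv2.imwrite(f'pics/{c}0.png',d['img'][:,:,::-1])
E
```

```text
pics
0.0 [238.77092426 549.84515475 230.22634959] [-1.79894528e+02 -9.28661422e-03  1.56521361e+02] [0.17162046 0.29608352 0.23938637] 85.27419388650657
scene [[514.2538975013795, 0.0, 310.6247434421109], [0.0, 514.2538975013795, 203.522573760276], [0.0, 0.0, 1.0]] [[0.62, 0.535, -0.574, -67.009], [-0.785, 0.427, -0.449, -474.552], [0.005, 0.729, 0.685, 853.822], [0.0, 0.0, 0.0, 1.0]]
scene handle [([276.0, 252.0], 0.87), ([358.0, 290.0], 0.72)]
scene rolling_pin [([195.0, 204.0], 0.79)]
scene axle_tip [([232.0, 202.0], 0.95), ([194.0, 202.0], 0.17)]
scene toaster [([198.0, 208.0], 0.18)]
scene timer [([315.0, 178.0], 0.61)]
scene pod_a [([438.0, 263.0], 0.77), ([317.0, 177.0], 0.67), ([408.0, 265.0], 0.55)]
scene mug [([263.0, 158.0], 0.69), ([357.0, 285.0], 0.48)]
scene teaspoon [([311.0, 228.0], 0.69)]
scene hole_floor [([274.0, 249.0], 0.89), ([356.0, 289.0], 0.78)]
top [[452.5853606599676, 0.0, 327.1594209857842], [0.0, 452.5853606599676, 203.33584265106413], [0.0, 0.0, 1.0]] [[0.157, 0.96, -0.23, 319.895], [-0.988, 0.152, -0.039, -12.01], [-0.002, 0.234, 0.972, 1172.764], [0.0, 0.0, 0.0, 1.0]]
top handle [([319.0, 252.0], 0.81), ([393.0, 254.0], 0.71)]
top rolling_pin [([222.0, 237.0], 0.65)]
top axle_tip [([262.0, 237.0], 0.65), ([395.0, 256.0], 0.23)]
top toaster []
top timer [([295.0, 153.0], 0.69), ([394.0, 257.0], 0.67)]
top pod_a [([413.0, 212.0], 0.61), ([433.0, 193.0], 0.51)]
top mug [([395.0, 251.0], 0.53)]
top teaspoon [([329.0, 210.0], 0.52)]
top hole_floor [([317.0, 254.0], 0.86)]
```

View pics/scene0.png

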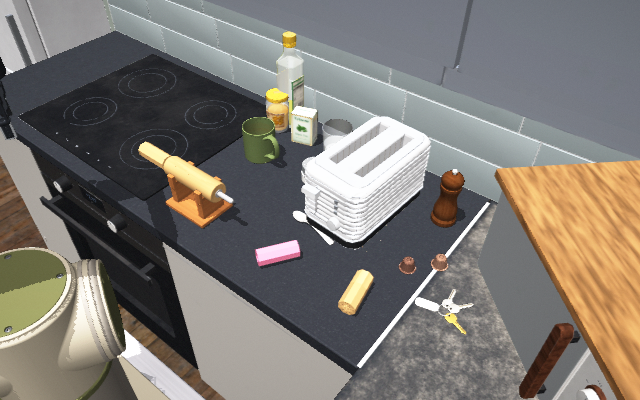

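View pics/top0.png

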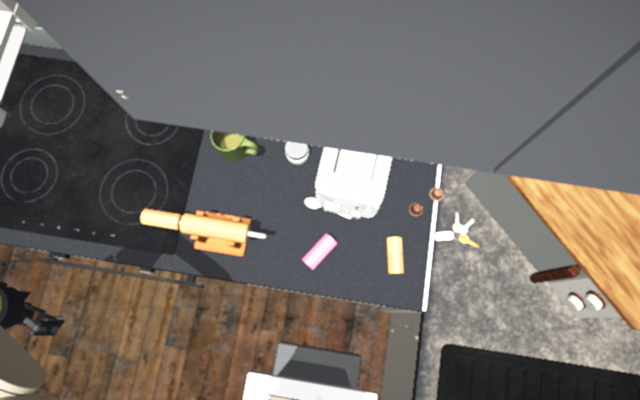

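The scene picture shows the handle-shaped things: the pink bar at scene (277,252) / top (319,252), the pale wooden bar at scene (357,291) / top (395,255), and the pin's fixed handle at scene (153,155). I choose the pale wooden bar. Next: measure it and the pin, with one close crop.

```bash
cat > h.py <<'E'
import numpy as np, cv2
from bench import sense, snapshot, finder
def proj(d,P):
    P=np.atleast_2d(P); T=np.linalg.inv(d['pose']); q=P@T[:3,:3].T+T[:3,3]
    q=q*[1,-1,-1]; u=q@d['K'].T; return u[:,:2]/u[:,2:]
def plane(d,uv,z):
    uv=np.atleast_2d(uv); r=np.c_[uv,np.ones(len(uv))]@np.linalg.inv(d['K']).T*[1,-1,-1]@d['pose'][:3,:3].T
    o=d['pose'][:3,3]; return o+r*((z-o[2])/r[:,2])[:,None]
def tri(ds,uvs):
    A=np.zeros((3,3));b=np.zeros(3)
    for d,uv in zip(ds,uvs):
        r=plane(d,uv,0)[0]-d['pose'][:3,3]; r/=np.linalg.norm(r); M=np.eye(3)-np.outer(r,r); A+=M; b+=M@d['pose'][:3,3]
    return np.linalg.solve(A,b)
def bar(c,th,L=90,w=36,z0=0):
    a=np.arange(8)*np.pi/4+np.pi/8; R=w/2/np.cos(np.pi/8)
    e=np.array([np.cos(th),np.sin(th),0]);n=np.array([-np.sin(th),np.cos(th),0])
    return np.array([c+s*L/2*e+R*np.cos(t)*n+[0,0,R*np.sin(t)] for s in(-1,1) for t in a])
E
cat > m.py <<'E'
from h import *
from scipy.optimize import minimize
ds={c:snapshot(c) for c in('scene','top')}
ms={}
for c,g in(('scene',(357,291)),('top',(395,255))):
    for r in finder.trace('handle',c):
        if r['mask'][g[1],g[0]]: ms[c]=r['mask']; break
    else:
        hsv=cv2.cvtColor(ds[c]['img'],cv2.COLOR_RGB2HSV)
        m=((hsv[...,1]>60)&(hsv[...,2]>90)).astype(np.uint8)
        n,l=cv2.connectedComponents(m); ms[c]=l==l[g[1],g[0]]
    print(c,ms[c].sum())
def cost(p):
    t=0
    for c in ms:
        m=np.zeros((1600,2560),np.uint8); h=cv2.convexHull((proj(ds[c],bar(np.array([p[0],p[1],18]),p[2]))*4+1.5).round().astype(np.int32))
        cv2.fillConvexPoly(m,h,1); m=cv2.resize(m.astype(np.float32),(640,400),interpolation=cv2.INTER_AREA)
        t+=abs(m-ms[c]).sum()/ms[c].sum()
    return t
c0=plane(ds['top'],(395,255),18)[0]; 
best=min((minimize(cost,[c0[0],c0[1],a],method='Nelder-Mead',options=dict(initial_simplex=[[c0[0],c0[1],a],[c0[0]+10,c0[1],a],[c0[0],c0[1]+10,a],[c0[0],c0[1],a+.2]])) for a in np.arange(-.4,.41,.2)),key=lambda r:r.fun)
print(best.x[:2],np.degrees(best.x[2]),best.fun)
for l in ['axle_tip','rolling_pin','timer','pod_a','mug']:
    uv=[finder.pinpoint(l,c) for c in ds]
    if all(uv): print(l,tri(ds.values(),[u[0]['at']*np.array([640,400]) for u in uv]).round(1))
a=cv2.resize(ds['scene']['img'][260:320,320:400],None,fx=5,fy=5); b=cv2.resize(ds['scene']['img'][130:230,130:250],(400,333)); 
b=np.vstack([b,np.zeros((0,400,3),np.uint8)])[:300]
cv2.imwrite('pics/crop1.png',np.hstack([a,b])[:,:,::-1])
E
python3 m.py
```

```text
scene 842
top 561
[ 486.92232886 -157.55357981] 9.762216038437357 0.12496586304571494
axle_tip [469.8 162.9  93.5]
rolling_pin [473.2 290.5   2.6]
timer [717.7 132.8  14.8]
pod_a [ 615.9 -200.3    0.9]
mug [708.1 295.6  -2. ]
```

View pics/crop1.png

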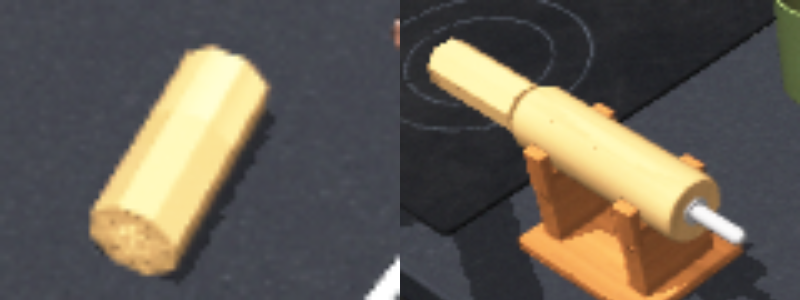

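The crop shows the pale bar, near end (scene ≈346,306) as plain end grain with no hole, so the hole is probably at the far end. On the right is the pin with its bare axle tip at scene (232,202). Moving above the handle.

send_rows(
  steps=[
    [[8.3,-23.6,-1.0],[0,0,-2.56]],
    [[8.3,-23.6,-1.0],[0,0,-2.56]],
    [[8.3,-23.6,-1.0],[0,0,-2.56]],
    [[8.3,-23.6,-1.0],[0,0,-2.56]],
    [[8.3,-23.6,-1.0],[0,0,-2.56]],
    [[8.3,-23.6,-1.0],[0,0,-2.56]],
    [[8.3,-23.6,-1.0],[0,0,-2.56]],
    [[8.3,-23.6,-1.0],[0,0,-2.56]],
    [[8.3,-23.6,-1.0],[0,0,-2.56]],
    [[8.3,-23.6,-1.0],[0,0,-2.56]],
  ],
  fingers=0,
)

```text
time: 2.95
tool_pos: [446.7, -40.9, 206.7]
tcp_rot: [179.9, -0.1, 48.7]
ft_force: [0.7, 0.1, 0.5]
finger_gap: 85.3
grip_force: 0.0
```

```bash
python3 - <<'E'
from bench import sense
s=sense(); print(s['time'],s['tool_pos'].round(1) if hasattr(s['tool_pos'],'round') else s['tool_pos'],s['tcp_rot'],s['joint_pos'])
E
```

```text
2.95 [446.7 -40.9 206.7] [ 1.79933739e+02 -5.35129846e-02  4.87193214e+01] [-1.18001022e+01 -1.61099716e+01  1.10225619e+02  1.40128109e-02
  8.58003360e+01  2.94795914e+01]
```

send_rows(
  steps=[
    [[1.35,-3.9,-0.2],[0,0,-0.68]],
    [[1.35,-3.9,-0.2],[0,0,-0.68]],
    [[1.35,-3.9,-0.2],[0,0,-0.68]],
    [[1.35,-3.9,-0.2],[0,0,-0.68]],
    [[1.35,-3.9,-0.2],[0,0,-0.68]],
    [[1.35,-3.9,-0.2],[0,0,-0.68]],
  ],
)

```text
time: 3.7
tool_pos: [486.8, -155.7, 200.5]
tcp_rot: [180.0, -0.0, 10.3]
ft_force: [0.8, -0.4, -0.2]
finger_gap: 85.4
grip_force: 0.0
```

```bash
python3 - <<'E'
from h import *
s=sense(); print(s['time'],s['tool_pos'],s['tcp_rot'])
d=snapshot('wrist'); cv2.imwrite('pics/w1.png',d['img'][:,:,::-1]); print(d['K'].tolist(),d['pose'].round(3).tolist())
for l in('handle','hole_floor'): print(l,[(np.round(r['at']*np.array([640,400])).tolist(),round(r['confidence'],2)) for r in finder.pinpoint(l,'wrist')])
E
```

```text
3.7 [ 486.75950922 -155.65498248  200.45053348] [ 1.79991867e+02 -1.11855903e-02  1.03035700e+01]
[[309.70691628693146, 0.0, 318.5111355468772], [0.0, 309.70691628693146, 197.6180107397732], [0.0, 0.0, 1.0]] [[0.178, 0.945, 0.276, 556.755], [-0.984, 0.17, 0.051, -143.439], [0.001, -0.28, 0.96, 342.289], [0.0, 0.0, 0.0, 1.0]]
handle [([320.0, 175.0], 0.81)]
hole_floor [([319.0, 168.0], 0.6), ([152.0, 170.0], 0.58)]
```

View pics/w1.png

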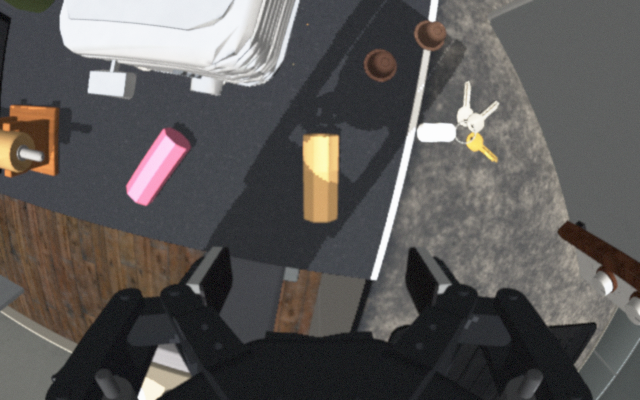

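The wrist view shows the pale bar at (320,178), its +x end at row 135, near end row 220; pink bar at (158,167). I refine by silhouette fit and look at the +x end.

```bash
cat >> h.py <<'E'
def fproj(d,P):
    P=np.atleast_2d(P); T=np.linalg.inv(d['pose']); q=(P@T[:3,:3].T+T[:3,3])*[1,-1,-1]
    th=np.arctan2(np.hypot(q[:,0],q[:,1]),q[:,2]); u=q[:,:2]/np.maximum(np.hypot(q[:,0],q[:,1]),1e-9)[:,None]*th[:,None]
    return u*d['K'][0,0]+d['K'][:2,2]
def fray(d,uv):
    a=(np.array(uv)-d['K'][:2,2])/d['K'][0,0]; t=np.linalg.norm(a); v=np.r_[a/t*np.sin(t),np.cos(t)]*[1,-1,-1]
    return d['pose'][:3,:3]@v
def fplane(d,uv,z):
    r=fray(d,uv); o=d['pose'][:3,3]; return o+r*(z-o[2])/r[2]
E
python3 - <<'E'
from h import *
from scipy.optimize import minimize
d=snapshot('wrist')
m=[r['mask'] for r in finder.trace('handle','wrist') if r['mask'][178,320]][0]
def cost(p):
    k=np.zeros((1600,2560),np.uint8)
    cv2.fillConvexPoly(k,cv2.convexHull((fproj(d,bar(np.array([p[0],p[1],18]),p[2]))*4+1.5).round().astype(np.int32)),1)
    return abs(cv2.resize(k.astype(np.float32),(640,400),interpolation=cv2.INTER_AREA)-m).sum()/m.sum()
x=np.array([487,-157.5,.17]); r=minimize(cost,x,method='Nelder-Mead',options=dict(initial_simplex=[x,x+[8,0,0],x+[0,8,0],x+[0,0,.15]]))
print(r.x[:2],np.degrees(r.x[2]),r.fun)
cv2.imwrite('pics/crop2.png',cv2.resize(d['img'][115:235,280:360],None,fx=5,fy=5,interpolation=cv2.INTER_CUBIC)[:,:,::-1])
E
```

```text
[ 486.50116583 -157.77564026] 10.39399934160859 0.025873544093178037
```

View pics/crop2.png

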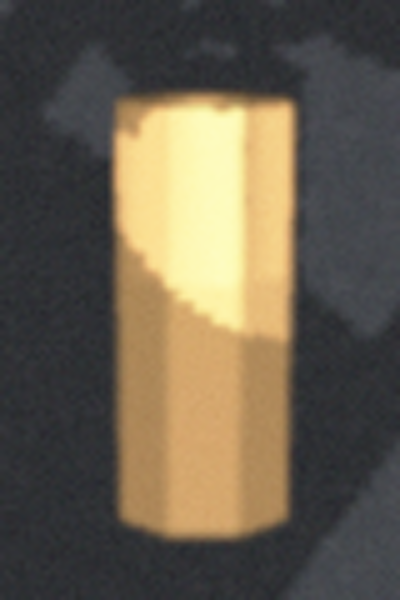

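The crop shows the bar cleanly; both ends' faces are too oblique or shadowed to show the hole. The fit gives (486.5,-157.8), yaw 10.4°. Descend and grip.

send_rows(
  steps=[
    [[0,-0.07,-2.0],[0,0,0]],
    [[0,-0.07,-4.0],[0,0,0]],
    [[0,-0.07,-5.5],[0,0,0]],
    [[0,-0.07,-6.2],[0,0,0]],
    [[0,-0.07,-6.6],[0,0,0]],
    [[0,-0.07,-6.6],[0,0,0]],
    [[0,-0.07,-6.6],[0,0,0]],
  ],
)

```text
time: 4.82
tool_pos: [487.9, -158.4, 3.7]
tcp_rot: [179.9, -0.1, 10.1]
ft_force: [0.3, -0.6, 0.3]
finger_gap: 85.3
grip_force: 0.0
```

send_rows(
  steps=[
    [[0,0,0],[0,0,0]],
    [[0,0,0],[0,0,0]],
    [[0,0,0],[0,0,0]],
    [[0,0,0],[0,0,0]],
    [[0,0,0],[0,0,0]],
    [[0,0,0],[0,0,0]],
  ],
  fingers=1,
  squeeze=50,
)

```text
time: 5.58
tool_pos: [487.2, -158.1, 2.9]
tcp_rot: [180.0, -0.0, 10.1]
ft_force: [-0.6, 1.0, 5.5]
finger_gap: 35.2
grip_force: 50.5
```

send_rows(
  steps=[
    [[0,0,1.5],[0,0,0]],
    [[0,0,3.3],[0,0,0]],
    [[0,0,5.0],[0,0,0.1]],
    [[-0.3,1.8,5.5],[0,0,0.28]],
    [[-0.5,3.6,5.5],[0,0,0.46]],
    [[-0.57,5.0,5.5],[0,0,0.64]],
    [[-0.57,6.0,5.5],[0,0,0.82]],
    [[-0.57,6.0,5.5],[0,0,1.0]],
    [[-0.57,6.0,5.5],[0,0,1.2]],
    [[-0.57,6.0,5.5],[0,0,1.39]],
  ],
)

```text
time: 6.82
tool_pos: [469.2, 22.4, 166.8]
tcp_rot: [-180.0, -0.0, 89.3]
ft_force: [0.3, -0.2, -0.6]
finger_gap: 34.9
grip_force: 50.5
```

```bash
python3 - <<'E'
from h import *
s=sense(); print(s['time'],s['tool_pos'],s['tcp_rot'],s['ft_force'],s['wrist_torque'],np.round(s['joint_pos'],1))
d=snapshot('wrist'); cv2.imwrite('pics/w2.png',d['img'][:,:,::-1]); print(d['pose'].round(3).tolist())
for l in('handle','hole_floor','axle_tip','rolling_pin'): print(l,[(np.round(r['at']*np.array([640,400]),1).tolist(),round(r['confidence'],2)) for r in finder.pinpoint(l,'wrist')])
E
```

```text
6.825 [469.24720125  22.35267826 166.84493813] [-1.79951788e+02 -1.48048231e-03  8.92947966e+01] [ 0.29361346 -0.1886596  -0.55465038] [-0.00421212  0.03618803  0.04563073] [ -3.5 -10.8 110.   -0.   80.9  -2.8]
[[1.0, 0.013, 0.006, 470.442], [-0.014, 0.96, 0.28, 92.784], [-0.002, -0.28, 0.96, 308.666], [0.0, 0.0, 0.0, 1.0]]
handle [([312.7, 173.6], 0.89), ([317.2, 266.9], 0.83)]
hole_floor [([306.7, 168.7], 0.81), ([318.8, 248.8], 0.79)]
axle_tip [([321.3, 15.3], 0.63)]
rolling_pin [([319.1, 15.3], 0.54)]
```

View pics/w2.png

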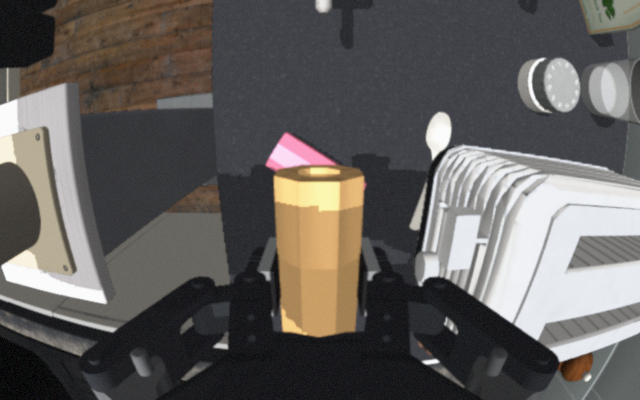

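The wrist view shows the hole in the handle's front (+y) end at about (320,171), and the axle tip at the top edge (322,5). Moving closer to see the axle.

send_rows(
  steps=[
    [[0,1.0,0],[0,0,0]],
    [[0,2.0,0],[0,0,0]],
    [[0,2.0,0],[0,0,0]],
    [[0,2.0,0],[0,0,0]],
  ],
)

```text
time: 7.58
tool_pos: [469.6, 81.8, 167.2]
tcp_rot: [-180.0, 0.0, 88.8]
ft_force: [0.8, 0.1, -0.8]
finger_gap: 35.3
grip_force: 50.4
```

```bash
python3 - <<'E'
from h import *
s=sense(); print(s['time'],s['tool_pos'],s['tcp_rot'])
d=snapshot('wrist'); cv2.imwrite('pics/w3.png',d['img'][:,:,::-1]); print(d['pose'].round(3).tolist())
ds=[snapshot(c) for c in('scene','top')]
for l in('handle','hole_floor','axle_tip','rolling_pin'): print(l,[(np.round(r['at']*np.array([640,400]),1).tolist(),round(r['confidence'],2)) for r in finder.pinpoint(l,'wrist')])
p=finder.pinpoint('axle_tip','wrist')
if p: print('tip at z85',fplane(d,p[0]['at']*np.array([640,400]),85).round(1))
print('top tip',plane(ds[1],finder.pinpoint('axle_tip','top')[0]['at']*np.array([640,400]),85), 'scene',plane(ds[0],finder.pinpoint('axle_tip','scene')[0]['at']*np.array([640,400]),85))
E
```

```text
7.575 [469.55059851  81.81111368 167.21847907] [-1.79985961e+02  2.34710440e-02  8.88418157e+01]
[[1.0, 0.02, 0.007, 471.229], [-0.022, 0.96, 0.281, 152.323], [-0.001, -0.281, 0.96, 309.029], [0.0, 0.0, 0.0, 1.0]]
handle []
hole_floor [([317.5, 251.9], 0.58)]
axle_tip [([321.2, 93.4], 0.65)]
rolling_pin []
tip at z85 [473.1 164.   85. ]
top tip [[469.00867137 176.5636548   85.        ]] scene [[470.5003192  163.42180148  85.        ]]
```

View pics/w3.png

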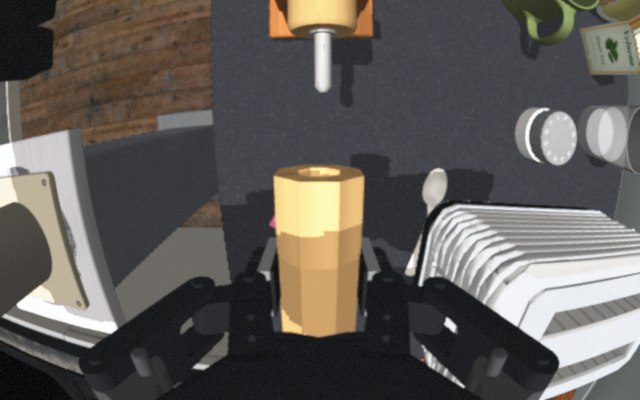

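The view shows axle tip at (323,92), axle base at (322,30), and handle mouth centred about (319,171). I compute the axle line and check the handle pose in the hand.

```bash
python3 - <<'E'
from h import *
from scipy.optimize import minimize
d=snapshot('wrist'); s=sense(); im=d['img'].astype(int)
pts=[]
for r in range(38,86,4):
    row=im[r,300:345]; sat=row.max(1)-row.min(1); g=(row.min(1)>100)&(sat<40)
    c=np.where(g)[0]+300; pts.append((c.mean(),r)); print(r,c.min(),c.max(),end='; ')
W=np.array([fplane(d,p,85) for p in pts]); k=np.polyfit(W[:,1],W[:,0],1); print('\naxle x=',k,'x at 164:',np.polyval(k,164),'dir yaw of +y axis',90-np.degrees(np.arctan(k[0])), 'y range',W[0,1],W[-1,1])
# handle in hand: fit silhouette of front part; mask by saturation
hsv=cv2.cvtColor(d['img'],cv2.COLOR_RGB2HSV); m=((hsv[...,1]>70)&(hsv[...,2]>80)&(hsv[...,0]<25)).astype(np.uint8); m[:150]=0; m[:,:272]=0;m[:,368:]=0; m=m[:300]
n,l=cv2.connectedComponents(m); m=cv2.morphologyEx((l==l[220,320]).astype(np.uint8),cv2.MORPH_CLOSE,np.ones((15,15)))
tcp=np.array(s['tool_pos'])
def B(p):
    b=bar(np.zeros(3),0); c,q=np.cos(p[4]),np.sin(p[4]); b=b@np.array([[c,0,q],[0,1,0],[-q,0,c]])
    c,q=np.cos(p[3]),np.sin(p[3]); return b@np.array([[c,q,0],[-q,c,0],[0,0,1]])+tcp+p[:3]
def cost(p):
    kk=np.zeros((1600,2560),np.uint8); cv2.fillConvexPoly(kk,cv2.convexHull((fproj(d,B(p))*4+1.5).round().astype(np.int32)),1)
    return abs(cv2.resize(kk.astype(np.float32),(640,400),interpolation=cv2.INTER_AREA)[:300]-m).sum()/m.sum()
x=np.array([0,-1,15,np.radians(s['tcp_rot'][2]),0]); S=[x]+[x+np.eye(5)[i]*[4,4,4,.05,.05][i] for i in range(5)]
r=minimize(cost,x,method='Nelder-Mead',options=dict(initial_simplex=S,maxiter=800)); print(cost(x),r.fun,r.x[:3],np.degrees(r.x[3:]))
print('mouth centre pix pred',fproj(d,B(r.x)[8:].mean(0)),fproj(d,B(x)[8:].mean(0)), s['tool_pos'])
E
```

```text
38 314 330; 42 314 330; 46 314 330; 50 314 330; 54 314 330; 58 314 330; 62 314 330; 66 314 330; 70 314 330; 74 314 330; 78 314 330; 82 314 330; 
axle x= [2.08723168e-02 4.70258193e+02] x at 164: 473.6812526052727 dir yaw of +y axis 88.80427795941326 y range 205.13731237108607 172.40273563475682
1.0348055467485897 0.04954738269121441 [ 28.12003384  72.69594484 123.31098387] [-35.01222655 -49.38171226]
mouth centre pix pred [[551.59171639 189.34741135]] [[318.4633076  173.29764422]] [469.64433104  81.95620989 167.31710723]
```

send_rows(
  steps=[
    [[0.08,0,-1.2],[0,0,0]],
    [[0.08,0,-2.4],[0,0,0]],
    [[0.08,0,-3.24],[0,0,0]],
    [[0.08,0,-3.24],[0,0,0]],
    [[0.08,0,-3.24],[0,0,0]],
  ],
)

```text
time: 8.75
tool_pos: [472.8, 82.2, 71.3]
tcp_rot: [179.9, -0.0, 88.9]
ft_force: [-0.3, -0.1, -0.1]
finger_gap: 35.0
grip_force: 50.4
```

```bash
python3 - <<'E'
from h import *
s=sense(); print(s['time'],s['tool_pos'],s['tcp_rot'],s['ft_force'])
d=snapshot('wrist'); e=snapshot('scene'); 
a=cv2.resize(d['img'][20:200,240:400],(400,450),interpolation=cv2.INTER_CUBIC)
u=proj(e,[472,150,85])[0].astype(int); print(u)
b=cv2.resize(e['img'][u[1]-45:u[1]+45,u[0]-40:u[0]+40],(400,450),interpolation=cv2.INTER_CUBIC)
cv2.imwrite('pics/c4.png',np.hstack([a,b])[:,:,::-1])
E
```

```text
8.75 [472.76751397  82.17260715  71.28294412] [ 1.79927591e+02 -6.09223078e-03  8.89150045e+01] [-0.32699184 -0.06309099 -0.08528271]
[236 205]
```

View pics/c4.png

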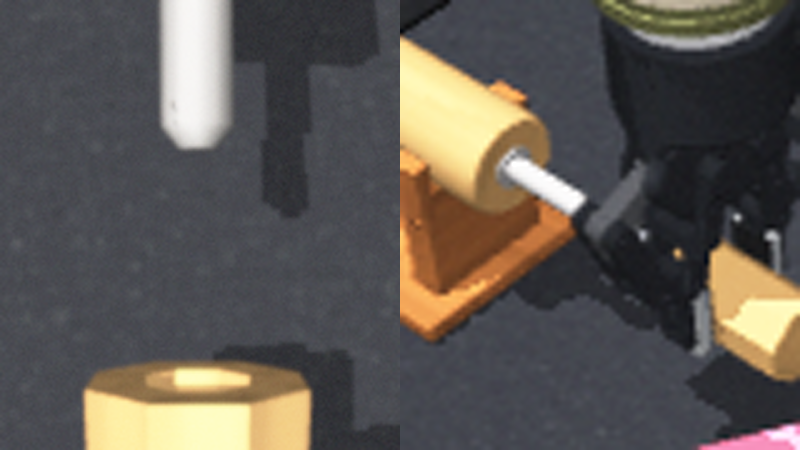

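Left: axle centre col 196 and hole centre col 197 of the crop, so they line up laterally; right: fingers hide the mouth from the scene camera. Advancing.

send_rows(
  steps=[
    [[0.01,0.5,-0.02],[0,0,0]],
    [[0.02,0.9,-0.02],[0,0,0]],
    [[0.02,1.05,-0.02],[0,0,0]],
    [[0.02,1.15,-0.02],[0,0,0]],
    [[0.03,1.25,-0.02],[0,0,0]],
    [[0.03,1.35,-0.02],[0,0,0]],
    [[0.03,1.45,-0.02],[0,0,0]],
    [[0.03,1.5,-0.02],[0,0,0]],
    [[0.03,1.5,-0.02],[0,0,0]],
  ],
)

```text
time: 9.98
tool_pos: [472.9, 127.1, 69.5]
tcp_rot: [-180.0, 0.0, 88.9]
ft_force: [0.1, 0.1, -1.2]
finger_gap: 35.3
grip_force: 50.4
```

send_rows(
  steps=[
    [[0,0.1,0],[0,0,0]],
    [[0,0.2,0],[0,0,0]],
    [[0.01,0.3,0],[0,0,0]],
    [[0.01,0.4,0],[0,0,0]],
    [[0.01,0.5,0],[0,0,0]],
    [[0.01,0.6,0],[0,0,0]],
    [[0.02,0.7,0],[0,0,0]],
    [[0.02,0.75,0],[0,0,0]],
    [[0.02,0.75,0],[0,0,0]],
  ],
)

```text
time: 11.1
tool_pos: [473.5, 149.7, 69.5]
tcp_rot: [-180.0, 0.0, 88.9]
ft_force: [-0.1, 0.7, -0.9]
finger_gap: 35.1
grip_force: 50.4
```

Freely inside. Now creep to the bottom, watching for push-back along -y.

send_rows(
  steps=[
    [[0,0.04,0],[0,0,0]],
    [[0,0.08,0],[0,0,0]],
    [[0,0.12,0],[0,0,0]],
    [[0,0.12,0],[0,0,0]],
  ],
)

```text
time: 11.6
tool_pos: [473.5, 153.3, 69.5]
tcp_rot: [180.0, -0.0, 88.9]
ft_force: [-0.6, -0.5, -1.5]
finger_gap: 35.1
grip_force: 50.4
```

send_rows(
  steps=[
    [[0,0.03,0],[0,0,0]],
    [[0,0.06,0],[0,0,0]],
    [[0,0.06,0],[0,0,0]],
  ],
)

```text
time: 11.98
tool_pos: [473.6, 155.1, 69.6]
tcp_rot: [180.0, -0.0, 88.9]
ft_force: [-0.3, 0.6, -0.8]
finger_gap: 35.1
grip_force: 50.4
```

send_rows(
  steps=[
    [[0,0.03,0],[0,0,0]],
    [[0,0.06,0],[0,0,0]],
    [[0,0.06,0],[0,0,0]],
  ],
)

```text
time: 12.35
tool_pos: [473.6, 156.7, 69.5]
tcp_rot: [180.0, 0.0, 88.9]
ft_force: [-0.0, -1.2, -0.4]
finger_gap: 35.0
grip_force: 50.4
```

send_rows(
  steps=[
    [[0,0.03,0],[0,0,0]],
    [[0,0.05,0],[0,0,0]],
    [[0,0.05,0],[0,0,0]],
  ],
)

```text
time: 12.72
tool_pos: [473.5, 156.9, 69.5]
tcp_rot: [-180.0, 0.1, 88.9]
ft_force: [0.4, -9.0, 0.3]
finger_gap: 34.6
grip_force: 50.6
```

9 N push-back after about 36 mm of travel: the bottom is met. Draw off straight along the axle.

send_rows(
  steps=[
    [[0,-0.1,0],[0,0,0]],
    [[-0.01,-0.3,0],[0,0,0]],
    [[-0.01,-0.6,0],[0,0,0]],
    [[-0.02,-0.9,0],[0,0,0]],
    [[-0.03,-1.2,0],[0,0,0]],
    [[-0.03,-1.5,0],[0,0,0]],
    [[-0.04,-1.9,0],[0,0,0]],
    [[-0.05,-2.4,0],[0,0,0]],
    [[-0.06,-2.8,0],[0,0,0]],
    [[-0.06,-2.8,0],[0,0,0]],
  ],
)

```text
time: 13.98
tool_pos: [471.7, 73.3, 69.5]
tcp_rot: [-180.0, 0.0, 88.8]
ft_force: [-0.2, -0.3, -0.5]
finger_gap: 34.8
grip_force: 50.5
```

send_rows(
  steps=[
    [[0,0,1.8],[0,0,0]],
    [[-0.8,0,3.6],[0,0,0]],
    [[-2.0,0,5.4],[0,0,0]],
    [[-2.4,0,6.0],[0.1,0,0]],
    [[-2.4,0,6.0],[0.25,0,0]],
    [[-2.4,0,6.0],[0.4,0,0]],
    [[-2.4,0,6.0],[0.4,0,0]],
  ],
)

```text
time: 14.85
tool_pos: [399.6, 72.6, 248.7]
tcp_rot: [-179.4, -23.0, 88.5]
ft_force: [0.1, -0.1, -1.0]
finger_gap: 35.5
grip_force: 50.6
```

```bash
python3 - <<'E'
from h import *
s=sense(); print(s['time'],s['tool_pos'],s['tcp_rot'],s['ft_force'],np.round(s['joint_pos'],1),s['finger_gap'])
E
```

```text
14.85 [399.58341189  72.57428338 248.67901405] [-179.42085997  -22.9528884    88.48388092] [ 0.05315525 -0.07597437 -1.03054305] [-17.2 -24.  114.9  22.   95.7 -14.8] 35.54491896889904
```

send_rows(
  steps=[
    [[0,0,0],[0.15,0,0]],
    [[0,0,0],[0.3,0,0]],
    [[0,0,0],[0.45,0,0]],
    [[0,0,0],[0.6,0,0]],
    [[0,0,0],[0.75,0,0]],
    [[0,0,0],[0.9,0,0]],
    [[0,0,0],[1.05,0,0]],
    [[0,0,0],[1.1,0,0]],
    [[0,0,0],[1.1,0,0]],
  ],
)

```text
time: 15.98
tool_pos: [399.2, 75.5, 248.3]
tcp_rot: [-161.6, -85.7, 71.8]
ft_force: [-0.7, -0.5, -1.0]
finger_gap: 35.0
grip_force: 50.7
```

```bash
python3 - <<'E'
from h import *
from scipy.spatial.transform import Rotation as R
s=sense(); print(s['time'],s['tool_pos'],s['tcp_rot'],np.round(s['joint_pos'],1),s['finger_gap'])
M=R.from_euler('xyz',s['tcp_rot'],degrees=True).as_matrix(); h=M[:,0]; print('tool x',h); w=np.cross(h,[0,0,1]); print('rotvec',w/np.linalg.norm(w)*np.arccos(h[2]))
d=snapshot('scene'); t=snapshot('top'); u=proj(d,s['tool_pos'])[0].astype(int); print(u)
v=proj(t,s['tool_pos'])[0].astype(int)
a=[cv2.resize(q['img'][max(0,k[1]-60):k[1]+60,k[0]-45:k[0]+45],(390,520),interpolation=cv2.INTER_CUBIC) for q,k in((d,u),(t,v))]
cv2.imwrite('pics/c5.png',np.hstack(a)[:,:,::-1])
E
```

```text
15.975 [399.22141488  75.53369972 248.25398343] [-161.61383868  -85.68732403   71.80584361] [-41.7  16.1 113.3  57.2 118.  -48. ] 35.033440879490236
tool x [0.02348009 0.07143967 0.99716852]
rotvec [ 0.07150717 -0.02350228  0.        ]
[229 179]
```

View pics/c5.png

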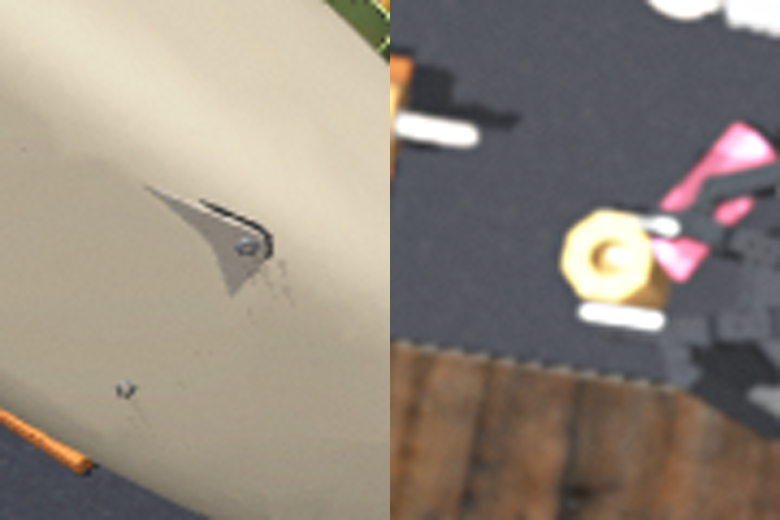

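The top view shows the hole facing up at the right crop's (607,257); the arm hides it from the scene camera. Level the last 4° and settle.

send_rows(
  steps=[
    [[0,0,-0.3],[0.0715,-0.0235,0]],
    [[0,0,-0.6],[0.0715,-0.0235,0]],
    [[0,0,-0.6],[0.0715,-0.0235,0]],
    [[0,0,-0.6],[0.0715,-0.0235,0]],
    [[0,0,-0.6],[0.0715,-0.0235,0]],
    [[0,0,-0.6],[0.0715,-0.0235,0]],
  ],
)

```text
time: 16.82
tool_pos: [399.8, 74.2, 231.8]
tcp_rot: [91.8, -89.7, 178.2]
ft_force: [0.5, 0.3, -1.7]
finger_gap: 35.3
grip_force: 50.6
```

```bash
python3 - <<'E'
from h import *
from scipy.spatial.transform import Rotation as R
s=sense(); print(s['time'],s['tool_pos'],s['qd'],s['grip_force'],s['finger_gap'])
M=R.from_euler('xyz',s['tcp_rot'],degrees=True).as_matrix(); print('tool x',M[:,0].round(4))
d=snapshot('wrist'); c=np.array(s['tool_pos'])-15*M[:,2]
o=[c+45*k*M[:,0]+18*j*M[:,1]+18*i*M[:,2] for k in(-1,1) for j,i in((0,-1),(1,0),(-1,0),(0,0))]; print(fproj(d,o).round(0).tolist())
cv2.imwrite('pics/w6.png',d['img'][:,:,::-1])
E
```

```text
16.825 [399.84790385  74.18301263 231.78410793] [-0.05698021  0.32078734  0.12837368  0.02686211 -0.09183466 -0.06199495] 50.64930467502563 35.29997234968689
tool x [-5.1e-03  2.0e-04  1.0e+00]
[[318.0, 360.0], [351.0, 336.0], [285.0, 336.0], [318.0, 337.0], [318.0, 179.0], [360.0, 170.0], [275.0, 170.0], [318.0, 170.0]]
```

View pics/w6.png

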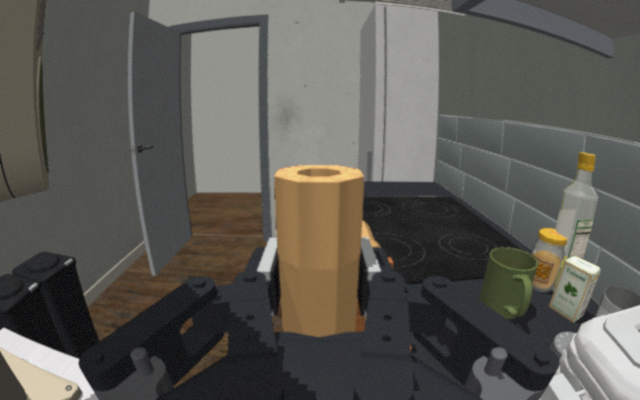

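The wrist view shows the handle upright in the grip, with its hole up at (319,172) as predicted. Hold briefly, then hand in.

send_rows(
  steps=[
    [[0,0,0],[0,0,0]],
    [[0,0,0],[0,0,0]],
    [[0,0,0],[0,0,0]],
    [[0,0,0],[0,0,0]],
  ],
)

```text
time: 17.38
tool_pos: [399.7, 74.3, 231.5]
tcp_rot: [79.6, -89.7, -169.7]
ft_force: [-0.3, -0.4, -0.2]
finger_gap: 35.1
grip_force: 50.6
```

```bash
python3 - <<'E'
from bench import sense, order
s=sense(); print(s['tool_pos'],s['tcp_rot'],s['qd']); print(order.hand_in())
E
```

```text
[399.72413049  74.30530722 231.50563693] [  79.60242633  -89.74518812 -169.65143131] [-0.04942636  0.01780242  0.00199731  0.04129035 -0.03762207 -0.03212471]
the job is handed in; nothing more can be done
None
```

The job is handed in: the pale handle went onto the axle until the bottom of the hole pushed back with 9 N, was drawn off and turned over, and is now held still with its hole straight up, its middle about 23 cm above the worktop.

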